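# Turn and hold the grinder's spring-return key switch

## Robot

A 6-joint arm with a two-finger parallel gripper is mounted at the origin on a cart in front of the work surface, level with it; the furniture and walls round the work are solid. World frame = base frame: x ahead of the robot, y to its left, z up, the work surface at z = 0. Lengths are in m, angles in rad, forces in N, time in s.
With the tool pointing down it reaches from about 0.35 to 0.925 m from the base axis. Payload 6.4 kg.
Tool frame: the origin (TCP) lies at the very end of the fingers, on their centre line; the grasp point (between the pads) lies 19 mm behind it; z points along the fingers, y is the line along which they close (so a half turn about z gives the same grasp; the last joint's range is limited). The gripper opens to 94 mm and grips with 3 to 60 N. Pads are 16 mm wide; open, the fingers measure 119 mm over their backs; the gripper's body (75 mm by 177 mm) begins 78 mm behind the grasp point.
Start: joints at [0.997, 0.245, 1.558, -0, 1.339, -0.174], TCP at [0.253, 0.599, 0.205] pointing down, gripper open.
Joint ranges: [-3.13, 3.13], [-1.02, 2.26], [0.13, 2.54], [-0.95, 4.09], [0.21, 2.88], [-2.74, 2.74]. Speed limits (rad/s): [2.57, 2.57, 3.14, 3.14, 3.14, 3.14].

## Interface

Orientations are given as a rotation vector (axis times angle).
In Python, from workcell import manip gives the robot as it stands. The module is installed in compiled form; this text tells all that it offers.
- The arm moves only by the tool drive_tool, never from a script. Its argument "moves" is a list of rows, each an object with "travel": the shift along the tool's x, y, z each as a share of 0.3 m, from -1 to 1, a list of three; "turn": the turn, a rotation vector about the tool's x, y, z each as a share of pi/2 rad, from -1 to 1, a list of three; "jaw": the opening, from -1 (shut) to 1 (fully open). A call has 1 to 12 rows; each row is the pose to reach, as a shift and turn from the pose commanded when the call began, along the tool's axes at that moment; what a row does not reach only later rows make up. A row lasts 1/12 s, in which the tool goes at most 41.7 mm and 7.16 degrees, less where a joint would pass 70% of its speed; a pose out of reach is approached as far as the arm can. A call with a number of a shift or a turn outside -1 to 1 is refused whole. A call with a gripper value outside its range is refused whole. The fingers move at their own pace and stop on an object; "squeeze" is the grip in N (left out, the last holds). Time passes only in rows, so rows that repeat a pose let the fingers close. It gives the time, the measured TCP pose, the force, the opening and the grip force at its end, in the units of the state.
- manip.sense(): the state, without advancing time (a new reading comes with each control period).
- manip.grab_frame(name): name is "scene" or "top"; returns a dict with "image" (400x640x3 uint8, red, green, blue), "fx", "fy", "cx", "cy" (pixels), "eye" and "attitude" of the camera in the world. Camera axes: x right, y down, z forward; pixel columns grow to the right and rows downward; lengths in m; the calibration is good to about 2 mm. A picture is of the moment at which its call begins. There is no depth.
- manip.job_done(): hands the job in; it is judged then, once.
The state is a dict: "clock": time; "q": joint angles; "joint_vel": joint speeds; "tau": joint torques, N m; "position": TCP position; "eef_rot": TCP orientation; "force": force on the tool from outside, world axes, zero at the start; "torque": the same for the moment, N m; "gripper_width": finger opening in m; "finger_force": force on a finger pad.
Only numpy, scipy, OpenCV 4.12 (cv2) and the standard library are available. Lean on these libraries where they do the work, as an engineer would, in place of code of your own. Each camera call takes 0.05 s, during which the arm holds its last target. There are 200 camera calls.

## Task

Get the stone grinder's key switch on the workbench into its hold-to-run position: flip the hinged metal splash flap on the grey key box right over to the back, take the key parked in the drilled wooden dop-stick block, and work it down past the lock's sticky pins until it is fully home. Then turn it a quarter clockwise (seen from above) against its return spring and finish while still holding it turned, because it springs back when let go. Leave the three loose stones near the box and the block where they are.

Things in the scene. Friction and masses are not known exactly. Their poses are not given: they have to be found in the camera images.
- station: Grey cast key box, bolted down: 76 mm along x, 94 mm along y, lid 70 mm above the bench, lock in the middle of the lid, flange 138 mm along y, black conduit elbow on its -y side (to 84 mm from the middle). Origin on the bench under the lock's axis, z up; -x is its front, roughly towards the robot.
- lock_mouth (a point): Centre of the lock's round bore, level with the top of its steel collar, 74 mm above the bench; axes of the key box. Bore 14 mm wide, collar 20 mm deep. A notch 10 mm wide runs from the bore towards -x (to 12 mm from the axis) and lets the key's lug through: the key enters with its axes parallel to these (its -x along this -x), up to about 0.15 rad off.
- pin_a (a joint): Sticky brass pin across the notch, 6 mm below the mouth, from the +y side: at 0 its round tip (4 mm thick) ends 0.7 mm short of the notch's middle line; at 0.0045 m it is pushed right back; it starts anywhere up to 0.002 and stays where it is left. Pushed straight down the lug may jam on it; turned 0.1 to 0.2 rad anticlockwise (lug away from the pin) it slips by with 5 to 10 N.
- pin_b (a joint): The other sticky pin, 14 mm below the mouth, from the -y side: as pin_a, but here the key is rocked clockwise. Farther down a spring ejector resists the last 11 mm of the key's way with 3 to 6 N and pushes an unturned key back up if it is let go.
- plug (a joint): Turn of the lock's plug, rad: 0 at rest, growing clockwise seen from above, stop at 1.64 (a quarter is 1.57); the run contact closes at 1.1. Only the key's lug drives it, once the shoulder is within 2 mm of the collar so that the lug is free below it. Through play of lug, bore and grip it lags the hand by 0.1 to 0.35 rad. A spring (0.02 N m at rest, 0.06 at a quarter) turns it back when let go.
- key_bow (a point): Centre of the key's bow, where it is gripped; 72 mm above its tip, z up along the key, tip down. The bow is an upright black disc 37 mm across, 9 mm thick, flat faces to +y and -y. A small nib on the bow's rim and the lug on the shank both point to the key's -x. Key 89 mm tall, 70 to 120 g, parked upright in the wooden block, its tip 8 mm above the bench.
- key_shoulder (a point): Point on the key's axis at the underside of its shoulder, a steel disc 21 mm across; 47 mm above the tip, 25 mm below the bow's centre, axes of the key. It meets the lock mouth when the key is fully home. Steel shank below it 12.6 mm thick, tapered at the tip; the lug is 5 mm thick, 22.5 mm above the tip, and reaches 11 mm from the axis.
- dop_block: Drilled wooden dop-stick block, 125 x 50 x 26 mm, bolted down, long side along x. Origin on the bench under the hole (18 mm deep, 14 mm wide) that holds the key; the block reaches from 22 mm in front of it (-x) to 103 mm behind. Two dop sticks stand 57 and 84 mm behind the key, tops 80 mm above the bench.
- flap (a joint): Opening angle of the metal splash flap over the lock, rad: 0 level over the lock (it starts shut or ajar, up to 0.35), 2.95 thrown right over to the rear, where it rests. It weighs 45 g and swings easily; past upright it falls over to the rear by itself.
- flap_tongue (a point): Point on the flap's finger tongue; moves with the flap. Shut, it lies 78.5 mm above the bench, 54 mm in front of the lock's axis, 16 mm in front of the box. Tongue 20 mm wide along y, 5 mm thick, reaching 12 mm beyond this point and 19 mm back to the flap's plate (56 mm wide). It can be pinched by its side edges or lifted from below.
- flap_hinge (a point): Middle of the flap's hinge pin at the rear edge of the lid, 40 mm behind the lock's axis, 78.5 mm above the bench; axes of the box, the pin along y. The tongue's point is 94 mm from it and swings from -x up and over to +x.
- stone_0: Bystander: cream rough stone about 60 mm long and 34 mm tall, left of the key box; origin under its middle.
- stone_1: Bystander: white rough stone about 54 mm across and 35 mm tall, between key box and wooden block; origin under its middle.
- stone_2: Bystander: brown rough stone about 45 mm across and 24 mm tall, near the front edge; origin under its middle.

How it is judged:
On the way, in this order (a step that is already met when the one before it is completed fails the run):
1. the flap is thrown over to the rear (value of joint flap above 2.3 rad), for 0.2 s.
2. the key is fully home in the lock, not yet turned (z of key_shoulder in the frame of lock_mouth below 0.003 m and horizontal distance between key_shoulder and lock_mouth below 0.004 m and value of joint plug below 0.4 rad), for 0.1 s.
At the end, for the whole second after the job is handed in: The key's shoulder is within 5 mm of the collar and 4 mm of the bore's axis, the plug is held at 1.1 rad or more (where the run contact closes), the fingers still grip the key (over 2 N), and the flap lies over to the rear (over 2.3 rad) (value of joint plug above 1.1 rad and z of key_shoulder in the frame of lock_mouth below 0.005 m and horizontal distance between key_shoulder and lock_mouth below 0.004 m and contact force between the fingers and key above 2 N and value of joint flap above 2.3 rad); the arm keeps its last pose, push and grip.
It fails at once if a bystander is pushed more than 25 mm from where it lay (distance of any of stone_0, stone_1, stone_2 from where it was at the start of the episode above 0.025 m).
It also fails if it takes over 53 s, if anything falls off the work surface, if the arm or the gripper's body presses on something with over 40 N, if the wrist force passes 120 N, or if a joint passes its speed limit or range.

## Working session

There is one attempt and no reset: what is moved stays moved. The work goes in short steps, Python scripts to look and compute and a tool call to move; the robot and the scene stay as the last step left them, time stands still between calls to the robot, and variables do not carry over. Pictures are saved under pics/ and viewed, at most 10 in all, crops included, and the job is handed in when it is done.

Besides the shell and the picture viewer there is one more tool, called as a command line: name --argument value ..., lists and objects as JSON in quotes. drive_tool: Moves the arm, as the interface text tells. Shift numbers are shares of 0.3 m and turn numbers shares of pi/2 rad, none past 1 either way. Its arguments: {"type":"object","properties":{"moves":{"type":"array"},"squeeze":{"type":"number"}},"required":["moves"]}

```bash
mkdir -p pics
cat > h.py <<'E'
import numpy as np, cv2
from scipy.spatial.transform import Rotation as R
from workcell import manip
def grab(n,f):
    d=manip.grab_frame(n); cv2.imwrite(f'pics/{f}.png',d['image'][:,:,::-1]); np.save(f'pics/{f}.npy',d,allow_pickle=True); return d
def att(d):
    a=np.array(d['attitude'],float)
    return a if a.shape==(3,3) else (R.from_rotvec(a).as_matrix() if a.size==3 else R.from_quat(a).as_matrix())
def ray(d,u,v):
    r=att(d)@np.array([(u-d['cx'])/d['fx'],(v-d['cy'])/d['fy'],1.]); return np.array(d['eye'],float),r/np.linalg.norm(r)
def onz(d,u,v,z):
    e,r=ray(d,u,v); return e+r*(z-e[2])/r[2]
def proj(d,p):
    c=att(d).T@(np.array(p,float)-np.array(d['eye'])); return np.array([d['fx']*c[0]/c[2]+d['cx'],d['fy']*c[1]/c[2]+d['cy']])
def tri(d1,p1,d2,p2):
    e1,r1=ray(d1,*p1);e2,r2=ray(d2,*p2)
    s=np.linalg.lstsq(np.c_[r1,-r2],e2-e1,rcond=None)[0]
    a,b=e1+s[0]*r1,e2+s[1]*r2
    return (a+b)/2,np.linalg.norm(a-b)
def load(f): return np.load(f'pics/{f}.npy',allow_pickle=True).item()
E
python3 - <<'E'
from h import *
for n in('scene','top'):
    d=grab(n,n+'0'); print(n,d['fx'],d['cx'],d['cy'],d['eye'],d['attitude'])
s=manip.sense(); print(s)
E
```

```text
scene 432.15083336234153 312.40827360161944 199.79495574615797 [ 0.22708576 -0.49589421  0.71040975] [-2.33255336  0.56290074 -0.19490791]
top 486.4391961180981 321.2123296698187 201.33603270951116 [0.39759138 0.0568849  1.22091375] [-2.21351521  2.17360487 -0.09914505]
{'clock': 0.1, 'q': array([ 9.96909576e-01,  2.45709343e-01,  1.55881328e+00, -8.08840773e-06,
        1.33868039e+00, -1.74113936e-01]), 'joint_vel': array([ 7.56579251e-04, -4.31784412e-04, -3.24310479e-03,  2.54591304e-04,
       -1.33608580e-03,  7.34416552e-05]), 'tau': array([-3.52808138e-05, -4.16914129e+01, -3.15525341e+01,  6.86143572e-02,
        3.10016877e-02, -3.72002546e-05]), 'position': array([0.2527151 , 0.59831847, 0.20452024]), 'eef_rot': array([-6.23669945e-01, -3.07847112e+00,  2.35875895e-03]), 'force': array([-0.54902976,  0.24501752,  0.19836067]), 'torque': array([0.03010277, 0.04995563, 0.03404268]), 'finger_force': 0.0, 'gripper_width': 0.09418056332121236}
```

View pics/scene0.png

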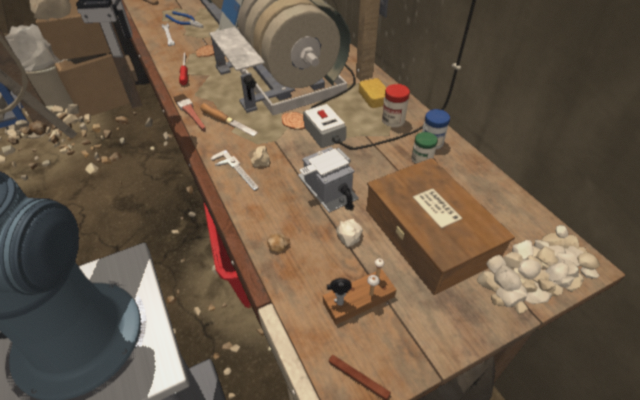

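View pics/top0.png

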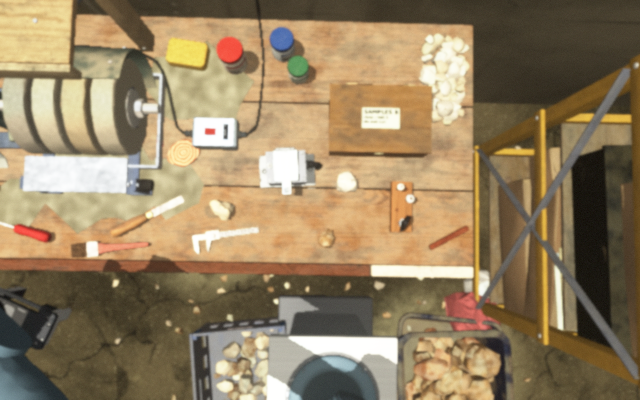

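The overview shows the box at about scene (327,177) / top (287,170), the block with the key at scene (340,290) / top (402,212), and the stones at top (221,210), (346,181) and (327,238). I'll enlarge those areas next.

Run:
```python
from h import *
s=cv2.imread('pics/scene0.png');t=cv2.imread('pics/top0.png')
def c(im,x,y,w,h,k):
    return cv2.resize(im[y:y+h,x:x+w],None,fx=k,fy=k,interpolation=cv2.INTER_CUBIC)
o=np.vstack([np.hstack([c(s,290,140,80,60,5),c(s,320,255,80,60,5)]),np.hstack([c(t,250,140,80,60,5),c(t,370,175,80,60,5)])])
cv2.imwrite('pics/crop0.png',o)
```

```text
(no output)
```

View pics/crop0.png

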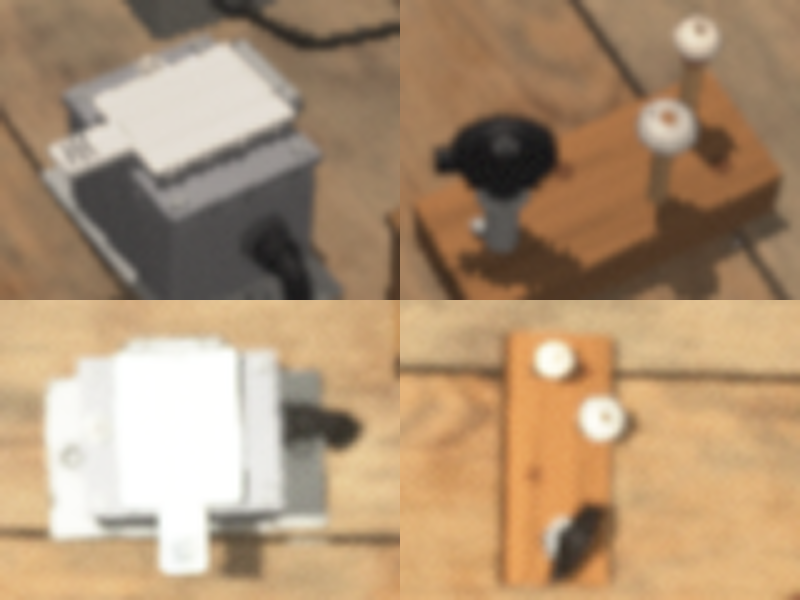

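Zoomed, I can see the flap almost shut, its tongue ending at top (282..291.6, 194.4) and scene (300..302, 170..174). The key's bow is yawed, at top about (405,216), and its nib points forward-left. Now the estimates.

Run:
```python
from h import *
s=load('scene0');t=load('top0')
S=lambda x,y,ox,oy:(ox+x/5-.4,oy+y/5-.4)
# lid corners (z .07)
T={'FR':(285,512),'RR':(275,350),'FL':(97,520),'RL':(80,360)}
for k,(x,y) in T.items(): print('top lid',k,onz(t,*S(x,y-300,250,140),.07).round(4))
Q={'FR':(172,217),'RR':(320,157),'FL':(65,100)}
for k,(x,y) in Q.items(): print('scn lid',k,onz(s,*S(x,y,290,140),.07).round(4))
# tongue tip end centre
pt=S(184,272,250,140);ps=S(57,162,290,140)
print('tongue end',tri(t,pt,s,ps), onz(t,*pt,.0785).round(4))
# flap rear? flap left/right edges in top -> direction
for a in [(115,350),(238,348),(120,505),(242,503),(160,572),(208,572)]: print('flap top',a,onz(t,*S(a[0],a[1]-300,250,140),.0785).round(4))
# bow mask
for n,d,box in(('top',t,(370,175,450,240)),('scene',s,(320,255,400,320))):
    im=d['image'][box[1]:box[3],box[0]:box[2]]
    m=(im.max(2)<60).astype(np.uint8)
    nn,l,st,c=cv2.connectedComponentsWithStats(m)
    i=1+np.argmax(st[1:,4]); ys,xs=np.nonzero(l==i); xs=xs+box[0];ys=ys+box[1]
    print(n,st[i],xs.mean(),ys.mean(), cv2.minAreaRect(np.c_[xs,ys].astype(np.float32)))
    if n=='top': bt=(xs.mean(),ys.mean())
    else: bs=(xs.mean(),ys.mean())
print('bow',tri(t,bt,s,bs),onz(t,*bt,.08),onz(s,*bs,.08))
# block corners top
for a in[(505,332),(612,335),(500,583),(608,585)]: print('block',onz(t,*S(a[0]-400,a[1]-300,370,175),.026).round(4))
print('shoulder top seen',onz(t,*S(157,237,370,175),.058))
print(R.from_rotvec(manip.sense()['eef_rot']).as_matrix().round(3))
```

```text
top lid FR [0.5261 0.0719 0.07  ]
top lid RR [0.6038 0.0782 0.07  ]
top lid FL [0.5205 0.161  0.07  ]
top lid RL [0.597 0.171 0.07 ]
scn lid FR [0.5273 0.0757 0.07  ]
scn lid RR [0.6008 0.0784 0.07  ]
scn lid FL [0.5196 0.1632 0.07  ]
tongue end (array([0.49525232, 0.11877987, 0.08007421]), np.float64(0.0008339429500019511)) [0.4958 0.1187 0.0785]
flap top (115, 350) [0.6007 0.1538 0.0785]
flap top (238, 348) [0.6029 0.0956 0.0785]
flap top (120, 505) [0.5269 0.1496 0.0785]
flap top (242, 503) [0.529  0.0921 0.0785]
flap top (160, 572) [0.4956 0.13   0.0785]
flap top (208, 572) [0.496  0.1074 0.0785]
top [32 50  2  4  4] 402.75 226.5 ((402.8000183105469, 226.6000213623047), (0.6324555277824402, 3.1622774600982666), 18.43494987487793)
scene [  8  24  23  16 235] 339.88085106382977 286.3063829787234 ((339.75, 286.25), (16.970561981201172, 19.091880798339844), 45.0)
bow (array([ 0.42878909, -0.15914685,  0.07481772]), np.float64(0.00965487751287148)) [ 0.42422918 -0.1562264   0.08      ] [ 0.43168235 -0.16350871  0.08      ]
block [ 0.5376 -0.1355  0.026 ]
block [ 0.5371 -0.1887  0.026 ]
block [ 0.4134 -0.1339  0.026 ]
block [ 0.4133 -0.1872  0.026 ]
shoulder top seen [ 0.43544466 -0.15606773  0.058     ]
[[-0.921  0.389 -0.001]
 [ 0.389  0.921 -0.001]
 [ 0.    -0.002 -1.   ]]
```

```bash
cat >> h.py <<'E'
def togo(p,yaw,s=None):
    """shares to reach TCP p with tool down, tool-y at world angle yaw (rad)"""
    s=s or manip.sense(); M=R.from_rotvec(s['eef_rot']).as_matrix()
    y=np.array([np.cos(yaw),np.sin(yaw),0]);z=np.array([0,0,-1.]);x=np.cross(y,z)
    T=np.c_[x,y,z]
    d=M.T@(np.array(p)-s['position']); r=R.from_matrix(M.T@T).as_rotvec()
    print('travel',(d/.3).round(4),'turn',(r/(np.pi/2)).round(4),'mm',(d*1000).round(1),'rad',r.round(3),'t',round(s['clock'],2))
    return d,r
E
python3 - <<'E'
from h import *
t=load('top0');im=t['image']
for th in(70,85,100):
    m=np.zeros(im.shape[:2],np.uint8);m[205:235,390:418]=(im[205:235,390:418].max(2)<th)
    ys,xs=np.nonzero(m);P=np.c_[xs,ys].astype(np.float32)
    print(th,len(xs),P.mean(0),cv2.minAreaRect(P),np.degrees(np.arctan2(*np.linalg.svd(P-P.mean(0))[2][0])))
print(proj(t,[.4354,-.1613,.08]),proj(t,[.4354,-.1613,.06]),proj(t,[.4354,-.1613,.0985]))
E
```

```text
70 32 [404.78125 222.59375] ((404.7308349609375, 222.34617614746094), (3.348937749862671, 12.527507781982422), 29.744882583618164) -28.89417
85 58 [404.86206 223.     ] ((404.60003662109375, 222.80001831054688), (4.472135543823242, 14.310833930969238), 26.56505012512207) -29.508963
100 73 [405.08218 222.72603] ((404.6922302246094, 222.9615020751953), (5.547001838684082, 15.808956146240234), 33.6900634765625) -31.15421
[404.9252874 221.785654 ] [403.33139282 222.03373523] [406.44991485 221.54835383]
```

drive_tool --moves '[{"travel":[-1,-0.81,0.1],"turn":[0,0,-0.29],"jaw":0.06},{"travel":[-1,-0.81,0.1],"turn":[0,0,-0.29],"jaw":0.06},{"travel":[-1,-0.81,0.1],"turn":[0,0,-0.29],"jaw":0.06},{"travel":[-1,-0.81,0.1],"turn":[0,0,-0.29],"jaw":0.06},{"travel":[-1,-0.81,0.1],"turn":[0,0,-0.29],"jaw":0.06},{"travel":[-1,-0.81,0.1],"turn":[0,0,-0.29],"jaw":0.06},{"travel":[-1,-0.81,0.1],"turn":[0,0,-0.29],"jaw":0.06},{"travel":[-1,-0.81,0.1],"turn":[0,0,-0.29],"jaw":0.06},{"travel":[-1,-0.81,0.1],"turn":[0,0,-0.29],"jaw":0.06},{"travel":[-1,-0.81,0.1],"turn":[0,0,-0.29],"jaw":0.06}]'

```text
clock: 0.93
position: [0.436, 0.2543, 0.1747]
eef_rot: [0.082, -3.14, 0.002]
force: [0.1, 0.7, -0.6]
gripper_width: 0.0494
finger_force: 0.0
```

```bash
python3 -c "
from h import *
togo([.507,.1195,.12],1.628);togo([.507,.1195,.0725],1.628)"
```

```text
travel [-0.2132 -0.4609  0.183 ] turn [-0.0009 -0.0004 -0.0033] mm [ -64.  -138.3   54.9] rad [-0.001 -0.001 -0.005] t 0.93
travel [-0.2133 -0.4607  0.3413] turn [-0.0009 -0.0004 -0.0033] mm [ -64.  -138.2  102.4] rad [-0.001 -0.001 -0.005] t 0.93
```

drive_tool --moves '[{"travel":[-0.213,-0.461,0.15],"turn":[0,0,0],"jaw":0.06},{"travel":[-0.213,-0.461,0.15],"turn":[0,0,0],"jaw":0.06},{"travel":[-0.213,-0.461,0.15],"turn":[0,0,0],"jaw":0.06},{"travel":[-0.213,-0.461,0.15],"turn":[0,0,0],"jaw":0.06},{"travel":[-0.213,-0.461,0.2],"turn":[0,0,0],"jaw":-0.2},{"travel":[-0.213,-0.461,0.34],"turn":[0,0,0],"jaw":-0.2},{"travel":[-0.213,-0.461,0.34],"turn":[0,0,0],"jaw":-0.2},{"travel":[-0.213,-0.461,0.34],"turn":[0,0,0],"jaw":-0.3},{"travel":[-0.213,-0.461,0.34],"turn":[0,0,0],"jaw":-0.7},{"travel":[-0.213,-0.461,0.34],"turn":[0,0,0],"jaw":-0.8},{"travel":[-0.213,-0.461,0.34],"turn":[0,0,0],"jaw":-0.8},{"travel":[-0.213,-0.461,0.34],"turn":[0,0,0],"jaw":-0.8}]' --squeeze 6

```text
clock: 1.93
position: [0.5067, 0.1212, 0.0754]
eef_rot: [-0.092, 3.14, -0.01]
force: [-2.3, -12.1, -0.8]
gripper_width: 0.0226
finger_force: 6.0
```

Run:
```python
from h import *
s=manip.sense();print(s['position'],s['gripper_width'],s['finger_force'],s['force'])
t=load('top0');a=onz(t,404.86-5*np.sin(np.radians(30.5)),223+5*np.cos(np.radians(30.5)),.08);b=onz(t,404.86+5*np.sin(np.radians(30.5)),223-5*np.cos(np.radians(30.5)),.08)
print('key yaw',np.degrees(np.arctan2(*(b-a)[1::-1])), (a+b)/2)
# swing way points, world, rel. to TCP at tongue angle 0, hinge frame yaw .057
r=.094
for th in(.3,.6,.9,1.2,1.5,1.8,2.0):
    dx=r*(1-np.cos(th));dz=r*np.sin(th); print(th,'toolx',round(-dx/.3,3),'toolz',round(-dz/.3,3))
```

```text
[0.50667686 0.12122869 0.07535237] 0.022594009045249174 5.99147692322731 [ -2.33474722 -12.11666268  -0.83027197]
key yaw -30.113524854827446 [ 0.43254949 -0.16116497  0.08      ]
0.3 toolx -0.014 toolz -0.093
0.6 toolx -0.055 toolz -0.177
0.9 toolx -0.119 toolz -0.245
1.2 toolx -0.2 toolz -0.292
1.5 toolx -0.291 toolz -0.313
1.8 toolx -0.385 toolz -0.305
2.0 toolx -0.444 toolz -0.285
```

drive_tool --moves '[{"travel":[-0.014,0,-0.093],"turn":[0,0,0],"jaw":-0.8},{"travel":[-0.055,0,-0.177],"turn":[0,0,0],"jaw":-0.8},{"travel":[-0.119,0,-0.245],"turn":[0,0,0],"jaw":-0.8},{"travel":[-0.2,0,-0.292],"turn":[0,0,0],"jaw":-0.8},{"travel":[-0.291,0,-0.313],"turn":[0,0,0],"jaw":-0.8},{"travel":[-0.385,0,-0.305],"turn":[0,0,0],"jaw":-0.8},{"travel":[-0.444,0,-0.285],"turn":[0,0,0],"jaw":-0.8},{"travel":[-0.444,0,-0.285],"turn":[0,0,0],"jaw":-0.8}]'

```text
clock: 2.6
position: [0.6452, 0.129, 0.1637]
eef_rot: [-0.087, 3.129, -0.007]
force: [3.8, -6.9, 7.0]
gripper_width: 0.0199
finger_force: 6.0
```

Run:
```python
from h import *
s=manip.sense();print(s['position'],s['gripper_width'],s['finger_force'],s['force'])
a=grab('scene','s1');b=grab('top','t1')
c=lambda im,x,y,w,h,k:cv2.resize(im[y:y+h,x:x+w,::-1],None,fx=k,fy=k,interpolation=cv2.INTER_CUBIC)
cv2.imwrite('pics/crop1.png',np.hstack([c(a['image'],270,90,100,130,4),c(b['image'],240,110,100,130,4)]))
```

```text
[0.64522555 0.1290078  0.16373816] 0.019912395980180738 6.011091358959675 [ 3.77826707 -6.92737425  6.96883841]
```

View pics/crop1.png

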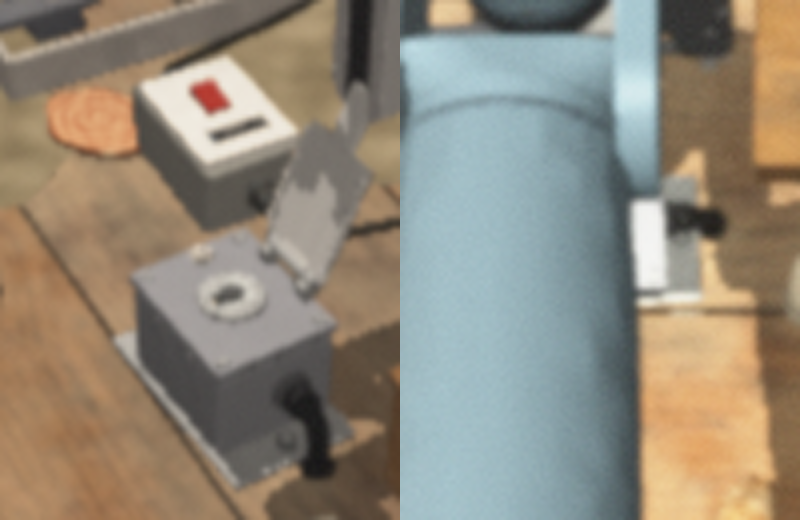

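The scene crop shows the flap gripped just past upright. The collar ring is visible at crop (232,297), which is scene (327.6,163.9). I'll release the flap and retreat upward.

drive_tool --moves '[{"travel":[-0.03,0,0],"turn":[0,0,0],"jaw":0.0},{"travel":[-0.03,0,0],"turn":[0,0,0],"jaw":0.0},{"travel":[-0.03,0,0],"turn":[0,0,0],"jaw":0.0},{"travel":[-0.03,0,-0.1],"turn":[0,0,0],"jaw":0.0},{"travel":[0.2,-0.1,-0.15],"turn":[0,0,0],"jaw":0.0},{"travel":[0.4,-0.5,-0.15],"turn":[0,0,0],"jaw":0.0},{"travel":[0.4,-0.5,-0.15],"turn":[0,0,0],"jaw":0.0},{"travel":[0.4,-0.5,-0.15],"turn":[0,0,0],"jaw":0.0},{"travel":[0.4,-0.7,-0.15],"turn":[0,0,0],"jaw":0.0},{"travel":[0.5,-0.8,-0.15],"turn":[0,0,0],"jaw":0.0},{"travel":[0.5,-0.8,-0.15],"turn":[0,0,0],"jaw":0.0}]'

```text
clock: 3.62
position: [0.5048, -0.1115, 0.2049]
eef_rot: [-0.09, 3.139, -0.001]
force: [1.2, -1.3, 0.5]
gripper_width: 0.047
finger_force: 0.0
```

Run:
```python
from h import *
s=manip.sense();print(s['position'],s['gripper_width'],s['force'])
a=grab('scene','s2');b=grab('top','t2')
c=lambda im,x,y,w,h,k:cv2.resize(im[y:y+h,x:x+w,::-1],None,fx=k,fy=k,interpolation=cv2.INTER_CUBIC)
cv2.imwrite('pics/crop2.png',np.hstack([c(a['image'],290,130,80,100,5),c(b['image'],250,110,80,100,5)]))
```

```text
[ 0.50479707 -0.11151535  0.20491946] 0.0470232435593698 [ 1.17911099 -1.33314784  0.51395006]
```

View pics/crop2.png

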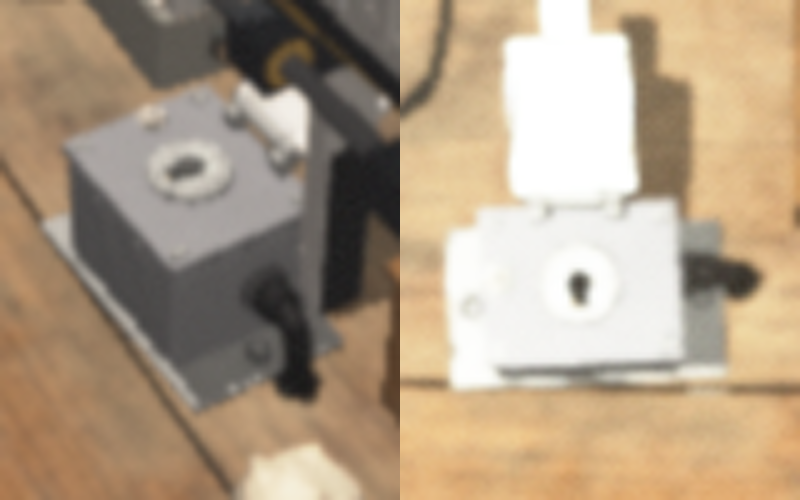

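The flap is over at the back. The collar is at scene crop (190,170) and top crop (180,284), with the notch pointing down in the picture, towards −x. Next I'll measure the collar centre and lid yaw and work out the approach to the key.

Run:
```python
from h import *
a=load('s2');b=load('t2')
res={}
for n,d,(x,y),rad in(('s',a,(327.6,163.6),14),('t',b,(285.6,166.4),12)):
    x0,y0=int(x)-rad,int(y)-rad
    g=cv2.cvtColor(d['image'],cv2.COLOR_RGB2GRAY)[y0:y0+2*rad+1,x0:x0+2*rad+1]
    g=cv2.resize(g,None,fx=8,fy=8,interpolation=cv2.INTER_CUBIC)
    th,m=cv2.threshold(g,0,255,cv2.THRESH_OTSU)
    for th in ((175,185,195) if n=='s' else (225,235,242)):
        m=(g>th).astype(np.uint8)
        cs,_=cv2.findContours(m,cv2.RETR_EXTERNAL,cv2.CHAIN_APPROX_NONE)
        cs=[c for c in cs if cv2.pointPolygonTest(cv2.convexHull(c),(rad*8+4.,rad*8+4.),False)>0]
        if not cs: print(n,th,'none');continue
        c=max(cs,key=cv2.contourArea); e=cv2.fitEllipse(cv2.convexHull(c))
        p=((e[0][0]+.5)/8-.5+x0,(e[0][1]+.5)/8-.5+y0); print(n,th,np.round(p,2),np.round(np.array(e[1])/8,2), onz(d,*p,.074).round(4)); res[n]=p
    # dark bore
    m=(g<110).astype(np.uint8); ys,xs=np.nonzero(m); q=((xs.mean()+.5)/8-.5+x0,(ys.mean()+.5)/8-.5+y0); print(n,'bore',np.round(q,2),onz(d,*q,.074).round(4))
print(tri(a,res['s'],b,res['t']))
S=lambda x,y,ox,oy:(ox+x/5-.4,oy+y/5-.4)
for k in[(478,208),(676,202),(682,360),(497,366)]: print(onz(b,*S(k[0]-400,k[1],250,110),.07).round(4))
for k in[(540,180),(505,60)]:pass
togo([.434,-.1615,.13],np.pi/2-.525);togo([.434,-.1615,.066],np.pi/2-.525)
```

```text
s 175 [327.29 162.59] [11.48 16.58] [0.5613 0.1249 0.074 ]
s 185 [327.28 162.61] [10.74 15.36] [0.5613 0.1249 0.074 ]
s 195 [327.12 162.66] [ 9.68 14.1 ] [0.5609 0.1249 0.074 ]
s bore [322.77 168.31] [0.5441 0.1133 0.074 ]Traceback (most recent call last):
  File "<stdin>", line 14, in <module>
cv2.error: OpenCV(4.12.0) /io/opencv/modules/imgproc/src/shapedescr.cpp:361: error: (-201:Incorrect size of input array) There should be at least 5 points to fit the ellipse in function 'fitEllipseNoDirect'
```

Run:
```python
from h import *
a=load('s2');b=load('t2')
g=cv2.cvtColor(b['image'],cv2.COLOR_RGB2GRAY)
print(g[156:178,275:298])
S=lambda x,y,ox,oy:(ox+x/5-.4,oy+y/5-.4)
for k in[(478,208),(676,202),(682,360),(497,366)]: print(onz(b,*S(k[0]-400,k[1],250,110),.07).round(4))
for k in[(580,284)]: print('collar',onz(b,*S(k[0]-400,k[1],250,110),.074).round(4))
togo([.434,-.1615,.13],np.pi/2-.525);togo([.434,-.1615,.066],np.pi/2-.525)
```

```text
[[244 244 243 244 242 243 243 243 243 243 242 242 242 241 241 241 242 241
  242 242 241 241 240]
 [244 244 244 243 243 242 242 243 242 243 242 241 241 241 241 240 242 242
  242 241 242 241 240]
 [243 244 244 244 242 242 241 240 243 244 244 242 241 238 237 239 240 239
  241 241 241 240 239]
 [243 244 243 244 243 242 241 242 246 248 249 249 247 241 236 236 237 239
  240 241 240 241 240]
 [244 244 244 244 243 245 246 249 251 252 252 253 252 251 248 241 236 236
  239 241 241 240 240]
 [243 244 243 244 244 248 251 252 253 253 253 253 253 253 252 250 242 236
  236 240 240 240 240]
 [243 244 243 244 248 251 253 253 253 252 252 252 253 254 254 252 249 239
  237 238 239 239 239]
 [243 244 243 245 249 252 253 254 252 246 240 243 249 253 254 253 252 245
  239 238 238 240 240]
 [243 242 243 246 251 253 253 253 245 216 181 190 227 247 253 253 252 248
  240 238 239 239 239]
 [242 243 244 247 252 253 253 250 228 154 108 116 165 230 251 253 252 249
  243 239 240 240 239]
 [243 244 245 248 252 253 254 249 203 121  78  89 141 219 249 253 253 251
  244 236 237 240 241]
 [242 243 245 248 252 254 254 249
[... 695 characters left out ...]
 238 236 236 238 241 243
  243 242 243 243 242]
 [244 244 244 243 242 243 243 242 242 241 241 240 239 238 239 240 241 242
  243 243 243 242 242]
 [244 244 245 243 244 243 244 244 244 244 244 243 244 243 242 243 242 243
  242 242 242 242 243]
 [244 245 244 244 244 243 245 245 244 244 244 243 244 244 243 244 243 243
  242 242 241 243 242]]
[0.598 0.172 0.07 ]
[0.6028 0.0777 0.07  ]
[0.527  0.0733 0.07  ]
[0.5224 0.161  0.07  ]
collar [0.5619 0.1223 0.074 ]
travel [ 0.2413 -0.145   0.2495] turn [-0.0007  0.0009  0.3659] mm [ 72.4 -43.5  74.8] rad [-0.001  0.001  0.575] t 3.72
travel [ 0.2415 -0.1447  0.4628] turn [-0.0007  0.0009  0.3659] mm [ 72.5 -43.4 138.8] rad [-0.001  0.001  0.575] t 3.72
```

drive_tool --moves '[{"travel":[0.24,-0.145,0.1],"turn":[0,0,0.366],"jaw":-0.1},{"travel":[0.24,-0.145,0.15],"turn":[0,0,0.366],"jaw":-0.1},{"travel":[0.24,-0.145,0.2],"turn":[0,0,0.366],"jaw":-0.1},{"travel":[0.24,-0.145,0.2],"turn":[0,0,0.366],"jaw":-0.1},{"travel":[0.24,-0.145,0.2],"turn":[0,0,0.366],"jaw":-0.1},{"travel":[0.24,-0.145,0.25],"turn":[0,0,0.366],"jaw":-0.1},{"travel":[0.24,-0.145,0.35],"turn":[0,0,0.366],"jaw":-0.1},{"travel":[0.24,-0.145,0.42],"turn":[0,0,0.366],"jaw":-0.1},{"travel":[0.24,-0.145,0.463],"turn":[0,0,0.366],"jaw":-0.1},{"travel":[0.24,-0.145,0.463],"turn":[0,0,0.366],"jaw":-0.1},{"travel":[0.24,-0.145,0.463],"turn":[0,0,0.366],"jaw":-0.1}]'

```text
clock: 4.63
position: [0.4363, -0.1572, 0.0651]
eef_rot: [-0.804, -3.036, -0.001]
force: [0.2, 0.6, 0.4]
gripper_width: 0.0423
finger_force: 0.0
```

Run:
```python
from h import *
s=manip.sense();print(s['position'],s['gripper_width'],s['force'])
togo([.434,-.1615,.066],np.pi/2-.525)
a=grab('scene','s3');b=grab('top','t3')
c=lambda im,x,y,w,h,k:cv2.resize(im[y:y+h,x:x+w,::-1],None,fx=k,fy=k,interpolation=cv2.INTER_CUBIC)
cv2.imwrite('pics/crop3.png',np.hstack([c(a['image'],295,230,100,100,4),c(b['image'],360,170,100,100,4)]))
```

```text
[ 0.43633361 -0.15715984  0.06512047] 0.04227672652398047 [0.18556025 0.6270486  0.39100171]
travel [-0.0004 -0.0164 -0.0029] turn [ 0.0002 -0.0004  0.0045] mm [-0.1 -4.9 -0.9] rad [ 0.    -0.001  0.007] t 4.63
```

View pics/crop3.png

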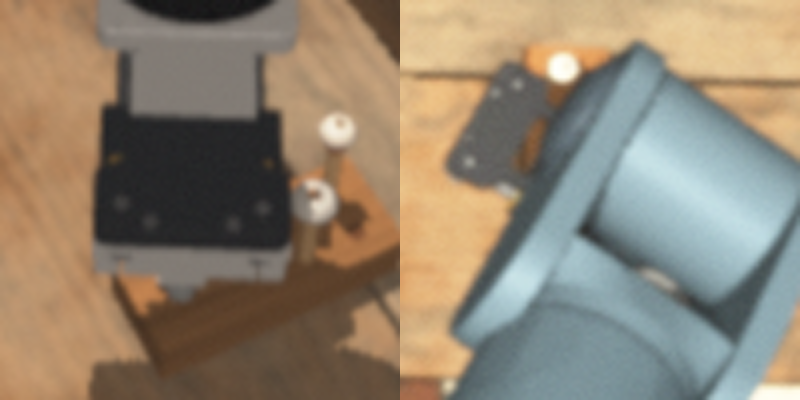

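The gripper hides the key, but the shank shows centred between the fingers at crop (180,292). I'll correct the 5 mm offset and close.

drive_tool --moves '[{"travel":[0,-0.016,-0.002],"turn":[0,0,0],"jaw":-0.1},{"travel":[0,-0.016,-0.002],"turn":[0,0,0],"jaw":-0.1},{"travel":[0,-0.016,-0.002],"turn":[0,0,0],"jaw":-0.4},{"travel":[0,-0.016,-0.002],"turn":[0,0,0],"jaw":-0.7},{"travel":[0,-0.016,-0.002],"turn":[0,0,0],"jaw":-1},{"travel":[0,-0.016,-0.002],"turn":[0,0,0],"jaw":-1},{"travel":[0,-0.016,-0.002],"turn":[0,0,0],"jaw":-1},{"travel":[0,-0.016,-0.002],"turn":[0,0,0],"jaw":-1}]' --squeeze 40

```text
clock: 5.4
position: [0.4338, -0.1623, 0.0656]
eef_rot: [-0.806, -3.036, 0.0]
force: [-0.5, 0.3, 0.2]
gripper_width: 0.0085
finger_force: 40.0
```

Run:
```python
from h import *
s=manip.sense();print(s['position'],s['gripper_width'],s['finger_force'],s['force'],s['torque'])
togo([.434,-.1615,.066],np.pi/2-.525)
```

```text
[ 0.43380378 -0.16226763  0.06556163] 0.008492289235724112 39.99985635280609 [-0.50825947  0.27459792  0.20019496] [-0.01967743  0.02053186 -0.00110909]
travel [ 0.0007  0.0025 -0.0015] turn [-0.     -0.0001  0.0037] mm [ 0.2  0.8 -0.4] rad [-0.    -0.     0.006] t 5.4
```

Run:
```python
from h import *
togo([.562,.123,.165],np.pi/2+.054)
togo([.50,-.02,.165],np.pi/2+.054)
```

```text
travel [ 0.1008  1.0376 -0.3315] turn [-0.000e+00 -1.000e-04 -3.649e-01] mm [ 30.2 311.3 -99.5] rad [-0.    -0.    -0.573] t 5.4
travel [ 0.0437  0.5212 -0.3315] turn [-0.000e+00 -1.000e-04 -3.649e-01] mm [ 13.1 156.4 -99.4] rad [-0.    -0.    -0.573] t 5.4
```

drive_tool --moves '[{"travel":[0,0,-0.1],"turn":[0,0,0],"jaw":-1},{"travel":[0,0,-0.22],"turn":[0,0,0],"jaw":-1},{"travel":[0,0,-0.33],"turn":[0,0,0],"jaw":-1},{"travel":[0.01,0.1,-0.33],"turn":[0,0,-0.05],"jaw":-1},{"travel":[0.02,0.22,-0.33],"turn":[0,0,-0.1],"jaw":-1},{"travel":[0.03,0.35,-0.33],"turn":[0,0,-0.15],"jaw":-1},{"travel":[0.04,0.48,-0.33],"turn":[0,0,-0.22],"jaw":-1},{"travel":[0.05,0.61,-0.33],"turn":[0,0,-0.29],"jaw":-1},{"travel":[0.07,0.74,-0.33],"turn":[0,0,-0.365],"jaw":-1},{"travel":[0.08,0.86,-0.33],"turn":[0,0,-0.365],"jaw":-1},{"travel":[0.09,0.97,-0.33],"turn":[0,0,-0.365],"jaw":-1},{"travel":[0.097,1,-0.33],"turn":[0,0,-0.365],"jaw":-1}]'

```text
clock: 6.4
position: [0.5583, 0.1163, 0.1642]
eef_rot: [-0.091, 3.14, 0.002]
force: [-0.3, -0.7, -1.1]
gripper_width: 0.0089
finger_force: 40.0
```

drive_tool --moves '[{"travel":[0,0,0],"turn":[0,0,0],"jaw":-1},{"travel":[0,0,0],"turn":[0,0,0],"jaw":-1},{"travel":[0,0,0],"turn":[0,0,0],"jaw":-1}]'

```text
clock: 6.65
position: [0.5569, 0.1115, 0.1642]
eef_rot: [0.083, -3.14, 0.001]
force: [-0.7, 0.0, -1.5]
gripper_width: 0.0083
finger_force: 40.0
```

Run:
```python
from h import *
s=manip.sense();print(s['position'],s['gripper_width'],s['finger_force'],s['force'],s['torque'])
togo([.562,.123,.165],np.pi/2+.054)
a=grab('scene','s4');b=grab('top','t4')
c=lambda im,x,y,w,h,k:cv2.resize(im[y:y+h,x:x+w,::-1],None,fx=k,fy=k,interpolation=cv2.INTER_CUBIC)
cv2.imwrite('pics/crop4.png',np.hstack([c(a['image'],290,110,80,120,5),c(b['image'],250,110,80,120,5)]))
p=s['position']
print('pred tip px',proj(a,p+[0,0,-.0576]),'shoulder',proj(a,p+[0,0,-.0106]),'tcp',proj(a,p),'mouth',proj(a,[.562,.123,.074]))
```

```text
[0.55686457 0.11147373 0.16422919] 0.008301853992714011 39.999550580978394 [-0.68984339  0.02163614 -1.51879334] [ 0.03073388 -0.01399334  0.01942139]
travel [-0.0191  0.0375 -0.0026] turn [-0.0003 -0.0006 -0.0006] mm [-5.7 11.2 -0.8] rad [-0.    -0.001 -0.001] t 6.65
pred tip px [328.49680806 155.51702727] shoulder [328.66427063 138.00371168] tcp [328.70386613 133.86279552] mouth [327.97347567 163.00739464]
```

View pics/crop4.png

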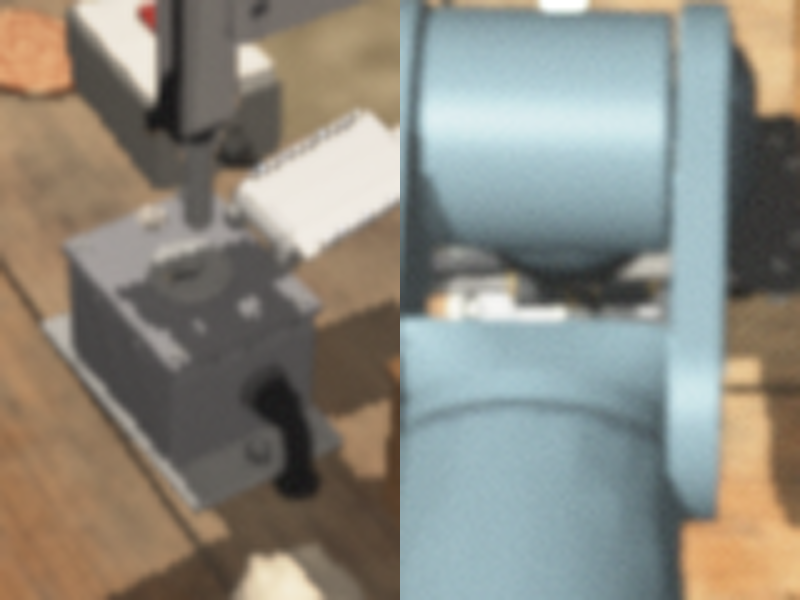

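The top view is blocked by the arm. In the scene view the shank tip is at crop (200,222), which is scene (329.6,154), and the collar is at about (327.5,163). I'll compare edges numerically.

Run:
```python
from h import *
a=load('s4');s=manip.sense();p=s['position']
g=cv2.cvtColor(a['image'],cv2.COLOR_RGB2GRAY)
print('cols 316..345');
for v in range(128,160): print(v,g[v,316:346])
print('cam x axis',att(a)[:,0].round(3),'y',att(a)[:,1].round(3),'z',att(a)[:,2].round(3))
M=R.from_rotvec(s['eef_rot']).as_matrix()
for x in(-8,8):
  for y in(-4.5,-17): print('finger corner',x,y,proj(a,p+M@np.array([-x,y,0])/1000))
```

```text
cols 316..345
128 [101 128 164 198 197 119  41  26  28  42  69  92 100 109 112 111 111 110
 111 111 109 112 124 120 110  99  94  90  87  94]
129 [ 85 103 131 158 164  99  32  26  27  43  69  91 100 109 111 112 111 111
 110 112 113 111 103  95  90  86  84  87  85  95]
130 [ 79  87 107 124 121  72  31  29  28  43  68  92 101 108 112 112 112 111
 111 111 112 108  92  86  84  83  83  84  85  93]
131 [ 78  78  84  88  77  47  28  26  26  43  70  92 100 107 112 111 111 111
 111 111 108 100  89  84  85  83  83  84  86  93]
132 [ 77  77  71  54  42  30  27  26  27  42  70  91 101 109 112 111 110 111
 110 108 103  91  84  84  85  85  83  84  85  94]
133 [ 77  76  68  43  29  27  26  28  25  41  69  90 102 108 111 111 108 106
 103 100  94  86  84  84  85  84  85  85  84  92]
134 [ 77  77  69  45  26  26  25  27  30  41  69  91 100 106 107 104  97  89
  86  85  85  83  82  82  86  84  84  86  86  92]
135 [76 76 69 51 35 39 39 32 28 40 70 90 96 98 91 82 74 77 80 80 75 71 75 83
 83 83 85 84 84 93]
136 [78 76 74 66 56 64 65 51 36 41 65 81 79 73 63 53 60 82 91 78 71 68 74 80
 82 84 85 84 84 92]
137
[... 2437 characters left out ...]
41 135 130 126 124 123 132 153 174 187]
157 [159 159 157 156 156 155 158 159 161 162 162 162 163 161 161 160 157 157
 157 152 148 140 123 120 123 120 121 128 148 164]
158 [160 160 159 158 158 161 166 167 171 175 177 180 181 177 170 158 147 149
 145 127 121 114  98  99 107 103 108 112 119 140]
159 [159 159 158 159 160 168 181 182 182 183 180 184 179 155 143 131 124 126
 117  98  92  89  85  84  88  88  94  98 101 125]
cam x axis [ 0.893 -0.449 -0.02 ] y [-0.34  -0.647 -0.682] z [ 0.293  0.616 -0.731]
finger corner -8 -4.5 [326.57745345 136.29122331]
finger corner -8 -17 [329.82123768 139.69519101]
finger corner 8 -4.5 [333.39761546 133.70163009]
finger corner 8 -17 [336.6811479  137.06251962]
```

Run:
```python
from h import *
print(manip.sense()['position']);togo([.5596,.1243,.140],np.pi/2+.054)
```

```text
[0.55705272 0.11126374 0.16449214]
travel [-0.0108  0.043   0.0816] turn [-0.0001 -0.0002 -0.0011] mm [-3.2 12.9 24.5] rad [-0.    -0.    -0.002] t 6.75
```

drive_tool --moves '[{"travel":[-0.0108,0.043,0.05],"turn":[0,0,0],"jaw":-1},{"travel":[-0.0108,0.043,0.08],"turn":[0,0,0],"jaw":-1},{"travel":[-0.0108,0.043,0.08],"turn":[0,0,0],"jaw":-1},{"travel":[-0.0108,0.043,0.08],"turn":[0,0,0],"jaw":-1},{"travel":[-0.0108,0.043,0.08],"turn":[0,0,0],"jaw":-1}]'

```text
clock: 7.17
position: [0.5601, 0.125, 0.1409]
eef_rot: [-0.084, 3.14, -0.0]
force: [1.2, 0.3, -1.0]
gripper_width: 0.009
finger_force: 40.0
```

Run:
```python
from h import *
s=manip.sense();print(s['position'],s['force']);togo([.5596,.1243,.125],np.pi/2+.054)
a=grab('scene','s5');p=s['position']
c=lambda im,x,y,w,h,k:cv2.resize(im[y:y+h,x:x+w,::-1],None,fx=k,fy=k,interpolation=cv2.INTER_CUBIC)
cv2.imwrite('pics/crop5.png',c(a['image'],300,130,60,50,10))
print('pred tip',proj(a,p+[0,0,-.0576]),'mouth',proj(a,[.561,.1243,.074]))
g=cv2.cvtColor(a['image'],cv2.COLOR_RGB2GRAY)
for v in range(148,172,2): print(v,g[v,314:344])
```

```text
[0.5600561  0.12501198 0.14092495] [ 1.16275388  0.28002675 -1.04261879]
travel [ 0.0017 -0.0023  0.0531] turn [-0.0001  0.0001 -0.0003] mm [ 0.5 -0.7 15.9] rad [-0.     0.    -0.001] t 7.17
pred tip [326.77423509 159.54319985] mouth [327.28988301 162.79821599]
148 [136 137 138 140 142 140 133 129 128 126 113  91  88  92  91  95 118 144
 150 145 140 134 124 145 192 217 227 231 233 234]
150 [132 136 139 140 147 154 155 156 157 154 139 102  89  92  92  94 113 145
 157 156 145 120 105 105 132 173 197 217 228 230]
152 [130 137 149 165 184 194 183 182 177 146 120 101  91  92  91  91 108 134
 127 117 102  93  97  96  96 117 150 180 200 216]
154 [153 158 162 168 169 162 153 149 150 140 129 101  90  91  91  89  86  89
  86  83  80  83  86  88  93  99 107 131 168 189]
156 [160 160 159 158 154 142 136 134 137 124 110  92  89  92  92  88  85  84
  84  83  82  84  85  85  86  95 110 119 131 152]
158 [154 150 144 127 121 114  97  92  92  87  88  87  88  92  92  90  87  90
  89  88  85  83  84  84  84  85  87  98 110 113]
160 [ 99  91  88  85  83  83  86  92  98  97  98  97  95  92  93  95  97  98
  98  98  93  86  84  82  83  85  98 122 127 120]
162 [ 84  82  82  83  83  87  94  98  97  95  94  90  93  95  95  92  92  95
 101 120 150 148 119  99  86  83  86  99 117 120]
164 [ 83  83  83  82  82  85  94  97  96  94  84  76  75  73  75  81  89  96
 100 111 133 136 131 128  98  84  83  84  86  88]
166 [105  87  83  84  83  86  94  97  97  97 105 125 113  95  93  94  98  97
  97  95  95  92 101 112  93  82  82  83  84  84]
168 [146 115  97  87  84  83  83  87  93  95 100 114 134 136 111 100 100  99
  95  92  85  81  84  85  84  83  82  81  81  84]
170 [155 157 151 142 137 129 105  88  83  83  87  90  92  98  93  90  89  85
  82  82  81  82  81  82  81  81  82  81  82  82]
```

View pics/crop5.png

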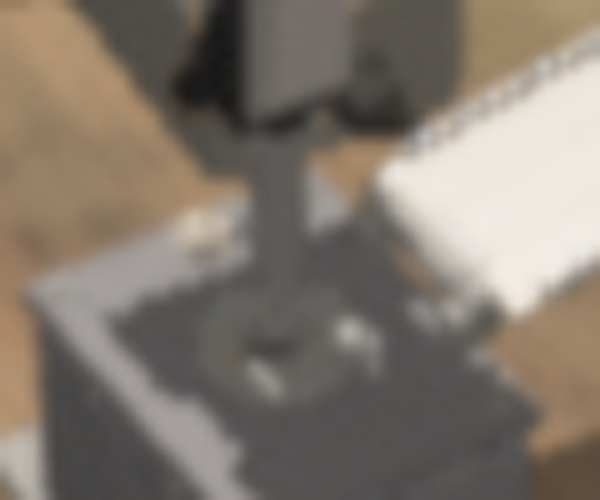

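The tip is just above the collar: shank centre u≈327.3, collar centre u≈327.5. Alignment looks good, so I'll descend gently.

drive_tool --moves '[{"travel":[0.001,-0.002,0.015],"turn":[0,0,0],"jaw":-1},{"travel":[0.001,-0.002,0.03],"turn":[0,0,0],"jaw":-1},{"travel":[0.001,-0.002,0.04],"turn":[0,0,0],"jaw":-1},{"travel":[0.001,-0.002,0.05],"turn":[0,0,0],"jaw":-1},{"travel":[0.001,-0.002,0.05],"turn":[0,0,0],"jaw":-1},{"travel":[0.001,-0.002,0.05],"turn":[0,0,0],"jaw":-1}]'

```text
clock: 7.72
position: [0.5593, 0.1241, 0.1249]
eef_rot: [0.085, -3.139, 0.003]
force: [-0.9, -5.6, -2.1]
gripper_width: 0.0086
finger_force: 40.0
```

Run:
```python
from h import *
s=manip.sense();print(s['position'],s['force'],s['torque']);togo([.5596,.1243,.115],np.pi/2+.054)
```

```text
[0.55934325 0.1241224  0.1248775 ] [-0.91334083 -5.64338989 -2.05584904] [-1.40941663  0.05347788  0.04378771]
travel [-0.0009  0.0006  0.0329] turn [-0.0013 -0.0007  0.0002] mm [-0.3  0.2  9.9] rad [-0.002 -0.001  0.   ] t 7.72
```

The tip is in the bore with light side contact. I'll ease it 1 mm towards −y and go lower, with the lug still above the mouth.

drive_tool --moves '[{"travel":[0,-0.0035,0.0],"turn":[0,0,0],"jaw":-1},{"travel":[0,-0.0035,0.01],"turn":[0,0,0],"jaw":-1},{"travel":[0,-0.0035,0.02],"turn":[0,0,0],"jaw":-1},{"travel":[0,-0.0035,0.03],"turn":[0,0,0],"jaw":-1},{"travel":[0,-0.0035,0.03],"turn":[0,0,0],"jaw":-1}]'

```text
clock: 8.13
position: [0.5595, 0.1238, 0.1159]
eef_rot: [0.085, -3.14, 0.001]
force: [-0.9, -4.4, -1.5]
gripper_width: 0.0086
finger_force: 40.0
```

Run:
```python
from h import *
s=manip.sense();print(s['position'],s['force'],s['torque']);togo([.5596,.1243,.105],np.pi/2+.054)
```

```text
[0.55951873 0.12378842 0.11593908] [-0.9082875  -4.41629593 -1.50994752] [-1.14193371  0.19705437  0.01369637]
travel [-0.0004  0.0017  0.0365] turn [-0.0004 -0.0004  0.0002] mm [-0.1  0.5 10.9] rad [-0.001 -0.001  0.   ] t 8.13
```

drive_tool --moves '[{"travel":[0,-0.003,0.01],"turn":[0,0,0],"jaw":-1},{"travel":[0,-0.003,0.02],"turn":[0,0,-0.05],"jaw":-1},{"travel":[0,-0.003,0.022],"turn":[0,0,-0.1],"jaw":-1},{"travel":[0,-0.003,0.022],"turn":[0,0,-0.1],"jaw":-1},{"travel":[0,-0.003,0.022],"turn":[0,0,-0.1],"jaw":-1}]'

```text
clock: 8.55
position: [0.5596, 0.1233, 0.1095]
eef_rot: [0.328, -3.124, -0.001]
force: [-0.2, -3.4, -2.9]
gripper_width: 0.0088
finger_force: 40.0
```

Run:
```python
from h import *
s=manip.sense();print(s['position'],s['force'],s['torque']);togo([.5596,.1235,.099],np.pi/2+.054)
```

```text
[0.55958987 0.12332499 0.10946573] [-0.24751448 -3.42230427 -2.92019976] [-0.70771373  0.14410297 -0.02571567]
travel [-0.0002  0.0005  0.0349] turn [ 0.0003 -0.0002  0.0988] mm [-0.   0.2 10.5] rad [ 0.001 -0.     0.155] t 8.55
```

drive_tool --moves '[{"travel":[0,-0.001,0.008],"turn":[0,0,0],"jaw":-1},{"travel":[0,-0.001,0.015],"turn":[0,0,0],"jaw":-1},{"travel":[0,-0.001,0.022],"turn":[0,0,0],"jaw":-1},{"travel":[0,-0.001,0.028],"turn":[0,0,0],"jaw":-1},{"travel":[0,-0.001,0.033],"turn":[0,0,0],"jaw":-1},{"travel":[0,-0.001,0.033],"turn":[0,0,0],"jaw":-1},{"travel":[0,-0.001,0.033],"turn":[0,0,0],"jaw":-1}]'

```text
clock: 9.13
position: [0.5598, 0.1231, 0.0998]
eef_rot: [-0.331, 3.124, 0.001]
force: [-0.3, 0.2, -1.3]
gripper_width: 0.0088
finger_force: 40.0
```

Run:
```python
from h import *
s=manip.sense();print(s['position'],s['force'],s['torque']);togo([.5596,.1235,.099],np.pi/2+.054)
```

```text
[0.55982972 0.12312309 0.09982733] [-0.3239842   0.21532677 -1.26051308] [-0.03448733  0.15458092  0.0230307 ]
travel [0.0005 0.0014 0.0028] turn [0.0004 0.     0.1   ] mm [0.1 0.4 0.8] rad [0.001 0.    0.157] t 9.13
```

drive_tool --moves '[{"travel":[0,0,0.002],"turn":[0,0,0.05],"jaw":-1},{"travel":[0,0,0.002],"turn":[0,0,0.13],"jaw":-1},{"travel":[0,0,0.002],"turn":[0,0,0.2],"jaw":-1},{"travel":[0,0,0.002],"turn":[0,0,0.2],"jaw":-1},{"travel":[0,0,0.009],"turn":[0,0,0.2],"jaw":-1},{"travel":[0,0,0.016],"turn":[0,0,0.2],"jaw":-1},{"travel":[0,0,0.023],"turn":[0,0,0.2],"jaw":-1},{"travel":[0,0,0.03],"turn":[0,0,0.2],"jaw":-1},{"travel":[0,0,0.03],"turn":[0,0,0.2],"jaw":-1},{"travel":[0,0,0.03],"turn":[0,0,0.2],"jaw":-1}]'

```text
clock: 9.97
position: [0.5602, 0.123, 0.0912]
eef_rot: [0.161, 3.137, 0.001]
force: [0.2, 1.6, 1.0]
gripper_width: 0.0088
finger_force: 40.0
```

Run:
```python
from h import *
s=manip.sense();print(s['position'],s['force'],s['torque'],s['gripper_width']);togo([.5598,.1231,.0846],np.pi/2+.054)
```

```text
[0.56017254 0.12297472 0.09120601] [0.16517795 1.62306731 1.0490577 ] [0.23593174 0.03274482 0.01764824] 0.0088261370605204
travel [0.0013 0.0003 0.022 ] turn [ 0.0002  0.0005 -0.0996] mm [0.4 0.1 6.6] rad [ 0.     0.001 -0.157] t 9.97
```

drive_tool --moves '[{"travel":[0,0,0.007],"turn":[0,0,0],"jaw":-1},{"travel":[0,0,0.012],"turn":[0,0,0],"jaw":-1},{"travel":[0,0,0.012],"turn":[0,0,-0.05],"jaw":-1},{"travel":[0,0,0.012],"turn":[0,0,-0.1],"jaw":-1},{"travel":[0,0,0.018],"turn":[0,0,-0.1],"jaw":-1},{"travel":[0,0,0.024],"turn":[0,0,-0.1],"jaw":-1},{"travel":[0,0,0.027],"turn":[0,0,-0.1],"jaw":-1},{"travel":[0,0,0.027],"turn":[0,0,-0.1],"jaw":-1},{"travel":[0,0,0.027],"turn":[0,0,-0.1],"jaw":-1}]'

```text
clock: 10.72
position: [0.5604, 0.1227, 0.0847]
eef_rot: [-0.082, 3.14, -0.001]
force: [-4.6, -1.2, 12.0]
gripper_width: 0.0087
finger_force: 40.0
```

Run:
```python
from h import *
s=manip.sense();print(s['position'],s['force'],s['torque'],s['gripper_width']);togo([.5598,.1231,.0846],np.pi/2+.054)
```

```text
[0.56044812 0.12271169 0.08465191] [-4.55641656 -1.1971668  11.96967537] [-0.09980437  1.05397022  0.02650873] 0.00865254986541665
travel [0.0021 0.0014 0.0002] turn [-0.0003  0.0004 -0.0011] mm [0.6 0.4 0.1] rad [-0.     0.001 -0.002] t 10.72
```

drive_tool --moves '[{"travel":[0.002,0,0.006],"turn":[0,0,0],"jaw":-1},{"travel":[0.002,0,0.006],"turn":[0,0,0],"jaw":-1},{"travel":[0.002,0,0.006],"turn":[0,0,0],"jaw":-1}]'

```text
clock: 10.97
position: [0.5605, 0.1227, 0.0845]
eef_rot: [-0.082, 3.139, -0.001]
force: [-7.3, -0.2, 20.7]
gripper_width: 0.0088
finger_force: 40.0
```

Run:
```python
from h import *
s=manip.sense();print(s['position'],s['force'],s['torque'],s['gripper_width'])
a=grab('scene','s6');p=s['position']
cv2.imwrite('pics/crop6.png',cv2.resize(a['image'][125:180,300:360,::-1],None,fx=10,fy=10,interpolation=cv2.INTER_CUBIC))
```

```text
[0.56048464 0.12272754 0.08453744] [-7.32098954 -0.23646875 20.74462228] [-1.37932684e-01  1.61210720e+00  5.57732436e-04] 0.008835318869620908
```

View pics/crop6.png

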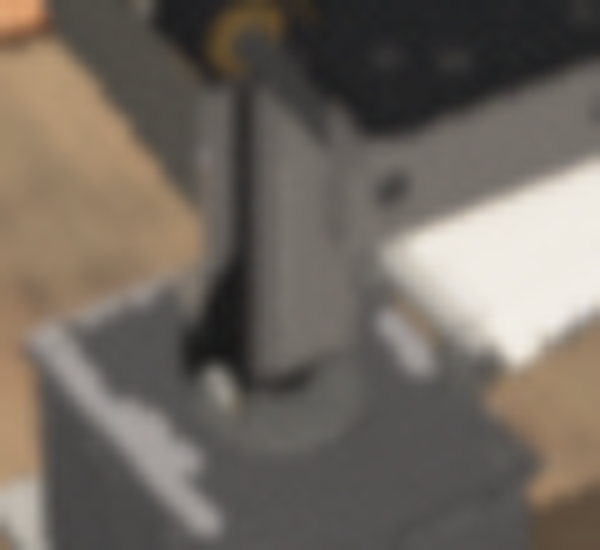

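The hard stop at z=0.0845 shows the key is home, with the shoulder sitting on the collar at crop (290,395). Now I'll turn clockwise, halfway first.

drive_tool --moves '[{"travel":[0.004,0,0.0],"turn":[0,0,0.08],"jaw":-1},{"travel":[0.004,0,0.0],"turn":[0,0,0.16],"jaw":-1},{"travel":[0.004,0,0.0],"turn":[0,0,0.24],"jaw":-1},{"travel":[0.004,0,0.0],"turn":[0,0,0.32],"jaw":-1},{"travel":[0.004,0,0.0],"turn":[0,0,0.4],"jaw":-1},{"travel":[0.004,0,0.0],"turn":[0,0,0.48],"jaw":-1},{"travel":[0.004,0,0.0],"turn":[0,0,0.5],"jaw":-1},{"travel":[0.004,0,0.0],"turn":[0,0,0.5],"jaw":-1}]'

```text
clock: 11.68
position: [0.5604, 0.123, 0.0846]
eef_rot: [1.126, 2.928, 0.003]
force: [-4.1, 0.5, 17.8]
gripper_width: 0.009
finger_force: 40.0
```

Run:
```python
from h import *
s=manip.sense();print(s['position'],s['force'],s['torque'],s['gripper_width']);togo([.5598,.1231,.0846],np.pi/2+.054)
```

```text
[0.5603635  0.12297361 0.08462071] [-4.11882784  0.46871783 17.81839681] [0.19149019 0.87296315 0.0895517 ] 0.00897077515580364
travel [ 0.0017 -0.0009  0.0001] turn [ 0.0012  0.0028 -0.5019] mm [ 0.5 -0.3  0. ] rad [ 0.002  0.004 -0.788] t 11.68
```

drive_tool --moves '[{"travel":[0,0,0],"turn":[0,0,0.08],"jaw":-1},{"travel":[0,0,0],"turn":[0,0,0.16],"jaw":-1},{"travel":[0,0,0],"turn":[0,0,0.24],"jaw":-1},{"travel":[0,0,0],"turn":[0,0,0.32],"jaw":-1},{"travel":[0,0,0],"turn":[0,0,0.4],"jaw":-1},{"travel":[0,0,0],"turn":[0,0,0.48],"jaw":-1},{"travel":[0,0,0],"turn":[0,0,0.56],"jaw":-1},{"travel":[0,0,0],"turn":[0,0,0.58],"jaw":-1},{"travel":[0,0,0],"turn":[0,0,0.58],"jaw":-1},{"travel":[0,0,0],"turn":[0,0,0.58],"jaw":-1}]'

```text
clock: 12.52
position: [0.5604, 0.1236, 0.0846]
eef_rot: [2.3, 2.137, 0.007]
force: [-2.8, 2.8, 16.9]
gripper_width: 0.0089
finger_force: 40.0
```

Run:
```python
from h import *
s=manip.sense();print(s['position'],s['force'],s['torque'],s['gripper_width'],s['q']);togo([.5598,.1231,.0846],np.pi/2+.054)
a=grab('scene','s7')
cv2.imwrite('pics/crop7.png',cv2.resize(a['image'][115:195,290:370,::-1],None,fx=7,fy=7,interpolation=cv2.INTER_CUBIC))
```

```text
[0.56035144 0.12363062 0.08463181] [-2.79229634  2.80282018 16.87630513] [0.65706445 0.89647021 0.09612272] 0.008895432434934718 [0.01881443 0.20669585 1.84056428 0.00187999 1.08955752 0.09156709]
travel [-0.0019 -0.0017  0.0001] turn [ 0.0033  0.0015 -1.0812] mm [-0.6 -0.5  0. ] rad [ 0.005  0.002 -1.698] t 12.52
```

View pics/crop7.png

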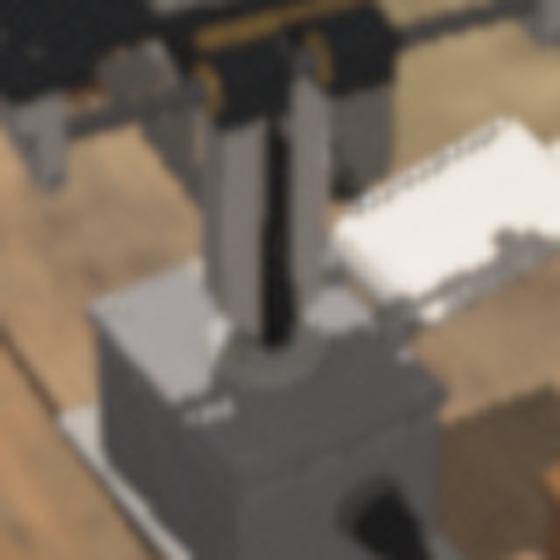

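The bow is edge-on to the camera between the fingers at crop (278,300), so the key has turned with the hand. It is still home and the flap lies at the rear. Handing in.

```bash
python3 -c "
from h import *
print(manip.job_done())"
```

```text
the job is handed in; nothing more can be done
None
```

I handed the job in at about 12.6 s (limit 53 s): the flap lies over at the rear, the key is fully home, and the arm is still gripping it at 40 N, turned about 1.70 rad clockwise. Allowing the worst stated lag, that puts the plug at about 1.35 rad or more (1.1 needed). I couldn't read the plug angle directly, and the hand-in returned no verdict.

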